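# Tip an angle bracket over and nip it in a slide-stop jig

## Task

Tip the angle bracket in the jig over its heel, so that it lies on its long leg with the short leg standing up on the fence side. Then hold the carriage's thumb button down and slide the carriage toward the fence until the bracket is nipped squarely between fence and jaw, with the sprung jaw pad pushed in about half-way. Let the button come up so that the carriage stays locked there, and leave the bearing, torch, bolt and padlock alone.

Things in the scene. Friction and masses are not known exactly. Their poses are not given: they have to be found in the camera images.
- jig: dark steel plate 140 x 390 x 12 mm fixed on the bench; place and yaw vary. Origin at bench height; the plate spans x -75..65, y -215..175 mm; its top, the bed, is at z = 12 mm. y runs along the rail toward the fence, x away from the robot across the bed, z up. A steel T rail lies along the near edge (axis x = -45 mm, top z = 28 mm); the bed is free from x = -15 to 65 mm
- fence: aluminium angle fence fixed on the jig's bed, 70 mm wide (x), 42 mm high; origin on the bed (12 mm above the bench). Its flat stop face looks along -y (toward the carriage) and lies at y = -15 mm from its origin. Axes parallel to the jig's. Where on the bed it is bolted differs each time
- bracket: loose steel angle bracket, about 0.4 kg, 50 wide (x), 8 thick; short leg 50 mm along y, long leg 80 mm along z (outside sizes). Origin on the outer heel edge, mid-width. Starts with the short leg flat on the bed toward the fence, long leg up. Pushed toward -y high on the long leg's inner face (y = 8 mm) it tips over the heel, falls by itself past 21 degrees, and then has y up, z away from the fence
- pad_face (a point): centre of the flat front face of the sprung steel jaw pad (62 mm wide across the bed, 28 mm high, from 3 to 31 mm above the bed) that sits on the carriage's jaw arm and faces the fence along the jig's +y; 56 mm ahead of the carriage's middle when not pushed in
- button_top (a point): centre of the top of the black thumb button (28 x 28 mm), 48 mm above the bench when up; axes as the jig's. It lies in a saddle on the grey carriage (60 x 70 mm), open at the sides, floor 40 mm above the bench
- button (a joint): how far the button is pressed in m: 0 up, 0.006 fully down; it starts to move at about 4.5 N, fully down takes 7 N. Up, a tooth locks the carriage; the notches lie every 4 mm, with 0.5 mm play. Pressed over 3 mm the carriage is free. Keep pushing by the lug until the button has risen: the pad's spring drives a freed carriage back, at best to the next notch
- carriage (a joint): position of the carriage along the rail in m, growing toward the fence, 0 to 0.19; starts anywhere from 0 to 0.03. Free, it slides with about 1.5 N
- pad (a joint): how far the jaw pad is pushed in, in m: 0 out, 0.014 bottomed; spring about 1 N plus 1.2 N per mm (about 9.5 N half-way)
- bearing: bystander: ball bearing, 62 mm across, 16 mm high; origin under its centre
- torch: bystander: black pocket torch lying on the bench, 116 mm long; origin under its centre
- bolt: bystander: steel bolt standing on its head, 68 mm tall; origin under its centre
- padlock: bystander: red padlock lying flat, 74 x 38 mm; origin under its centre
- front_lug (a point): middle of the inner face of the saddle's front lug (fence side), 25 mm from the button's centre, 54 mm above the bench. Lugs before and behind the button are 44 mm wide across the rail, 10 mm thick, rise to 60 mm above the bench and leave 50 mm clear between them along the rail. A finger holding the button down can push the carriage by this lug

How it is judged:
On the way:
1. the bracket lies on its long leg, short leg up on the fence side (angle between bracket's own y axis and vertical below 0.1 rad and y of bracket in the frame of fence below -0.025 m), for 0.2 s.
At the end, for the whole second after the job is handed in: Bracket at rest on its long leg, short leg upright and square to the rail (0.08 rad each), its back within 2.5 mm of the fence, its middle 0 to 45 mm along the jig's x; jaw pad pushed in 1.5 to 10 mm; button up (under 1 mm) (angle between bracket's own y axis and vertical below 0.08 rad and angle between the z axis of bracket and the y axis of jig, either way round below 0.08 rad and y of bracket in the frame of fence above -0.0175 m and x of bracket in the frame of jig between 0 and 0.045 m and value of joint pad between 0.0015 and 0.01 m and value of joint button below 0.001 m and linear speed of bracket below 0.01 m/s); the robot touches nothing.
It fails at once if a bystander (bearing, torch, bolt, padlock) is moved by more than 20 mm (distance of any of bearing, torch, bolt, padlock from where it was at the start of the episode above 0.02 m).
It fails at once if the bolt is knocked over (angle between bolt's own z axis and vertical above 0.5 rad).
It also fails if it takes over 51 s, if anything falls off the work surface, if the arm or the gripper's body presses on something with over 40 N, if the wrist force passes 120 N, or if a joint passes its speed limit or range.

## Robot

A 6-joint arm with a two-finger parallel gripper is mounted at the origin on a cart in front of the work surface, level with it; the furniture and walls round the work are solid. World frame = base frame: x ahead of the robot, y to its left, z up, the work surface at z = 0. Lengths are in m, angles in rad, forces in N, time in s.
With the tool pointing down it reaches from about 0.25 to 0.775 m from the base axis. Payload 4 kg.
Tool frame: the origin (TCP) lies at the very end of the fingers, on their centre line; the grasp point (between the pads) lies 19 mm behind it (robot.pinch_z is the distance from the TCP to the grasp point, in m); z points along the fingers, y is the line along which they close (so a half turn about z gives the same grasp; the last joint's range is limited). The gripper opens to 94 mm and grips with 3 to 60 N. Pads are 16 mm wide; open, the fingers measure 119 mm over their backs; the gripper's body (75 mm by 177 mm) begins 78 mm behind the grasp point.
Start: joints at [-1.409, 0.087, 1.371, -0, 1.684, -0.103], TCP at [0.144, -0.531, 0.18] pointing down, gripper open.
Joint ranges: [-3.1, 3.1], [-0.76, 2.03], [0.27, 2.55], [-1.08, 4.22], [0.17, 2.65], [-2.57, 2.57]. Speed limits (rad/s): [2.79, 2.79, 3.14, 3.14, 3.14, 3.14].

## Interface

Orientations are given as [roll, pitch, yaw] about the fixed x, y, z axes, in that order (R = Rz(yaw) Ry(pitch) Rx(roll)).
In Python, from bench import robot gives the robot as it stands.
- The arm moves only by the tool arm_command, never from a script. Its argument "targets" is one flat list of numbers, 7 for each row, row after row: the turn, a rotation vector about the tool's x, y, z in degrees, then the shift along the tool's x, y, z in mm, then the closure, from -1 (fully open) to 1 (shut). In form: [ax, ay, az, x, y, z, hand, ax, ay, az, x, y, z, hand, ...]. A call has 1 to 20 rows; each row is the pose to reach, as a shift and turn from the pose commanded when the call began, along the tool's axes at that moment; what a row does not reach only later rows make up. A row lasts 1/10 s, in which the tool goes at most 50 mm and 8.59 degrees, less where a joint would pass 70% of its speed; a pose out of reach is approached as far as the arm can. A call with a gripper value outside its range is refused whole. The fingers move at their own pace and stop on an object; the grip force is fixed at half the most. Time passes only in rows, so rows that repeat a pose let the fingers close. It gives the time, the measured TCP pose, the force, the opening and the grip force at its end, in the units of the state.
- robot.get_obs(): the state, without advancing time (a new reading comes with each control period).
- robot.snapshot(name): name is "side" or "top" or "wrist"; returns a dict with "color" (480x640x3 uint8, red, green, blue), "range_z" (480x640 float32, m along the optical axis (not along the pixel's ray), 0 where there is no reading), "fx", "fy", "cx", "cy" (pixels), "T" (4x4, takes a point from camera to world coordinates); the wrist camera has in their place "T_tool_cam" (4x4, takes a point from camera to tool coordinates, whose origin is the TCP and whose axes are the flange's). Camera axes: x right, y down, z forward; pixel columns grow to the right and rows downward; lengths in m; the calibration is good to about 2 mm. A picture is of the moment at which its call begins: read the wrist's pose just before it.
- robot.close_job(): hands the job in; it is judged then, once.
The state is a dict: "time": time; "joint_positions": joint angles; "qvel": joint speeds; "joint_torque": joint torques, N m; "tool_pos": TCP position; "ee_rot": TCP orientation; "wrist_force": force on the tool from outside, world axes, zero at the start; "wrist_torque": the same for the moment, N m; "width": finger opening in m; "finger_force": force on a finger pad.
Only numpy, scipy, OpenCV 4.12 (cv2) and the standard library are available. Lean on these libraries where they do the work, as an engineer would, in place of code of your own. Each camera call takes 0.05 s, during which the arm holds its last target. There are 200 camera calls.

## Working session

There is one attempt and no reset: what is moved stays moved. The work goes in short steps, Python scripts to look and compute and a tool call to move; the robot and the scene stay as the last step left them, time stands still between calls to the robot, and variables do not carry over. Pictures are saved under pics/ and viewed, at most 10 in all, crops included, and the job is handed in when it is done.

Besides the shell and the picture viewer there is one more tool, called after "Request:" as name(argument=value, ...) on one line, values as JSON. arm_command: Moves the arm, as the interface text tells. Its arguments: {"type":"object","properties":{"targets":{"type":"array"}},"required":["targets"]}

```bash
mkdir -p pics
cat > h.py <<'E'
import numpy as np, cv2, pickle
from bench import robot
def snap(n):
    o=robot.get_obs(); s=robot.snapshot(n); s['obs']=o
    return s
def cloud(s,T):
    z=s['range_z']; v,u=np.mgrid[:480,:640]
    P=np.stack([(u-s['cx'])/s['fx']*z,(v-s['cy'])/s['fy']*z,z,np.ones_like(z)],-1)
    W=(P@T.T)[...,:3]; W[z==0]=np.nan
    return W
E
python3 - <<'E'
from h import *
for n in ('top','side'):
    s=snap(n); cv2.imwrite(f'pics/{n}0.png',s['color'][...,::-1]); pickle.dump(s,open(n+'0.pkl','wb'))
    print(n,np.round(s['T'],3).tolist(),s['fx'])
o=robot.get_obs();print(o['time'],o['tool_pos'],o['ee_rot'],o['wrist_force'],o['width'])
E
```

```text
top [[-0.018, -0.987, 0.158, 0.358], [-1.0, 0.017, -0.008, 0.037], [0.005, -0.158, -0.987, 0.905], [0.0, 0.0, 0.0, 1.0]] 451.03150311011035
side [[-0.803, -0.249, 0.542, -0.034], [-0.596, 0.331, -0.732, 0.777], [0.003, -0.91, -0.414, 0.48], [0.0, 0.0, 0.0, 1.0]] 484.7402729803658
0.1 [ 0.14385232 -0.53031054  0.17884343] [-3.13967555e+00 -1.81225761e-04  2.64796208e-01] [0.56785769 0.20364983 0.2508106 ] 0.09383906197722876
```

View pics/top0.png

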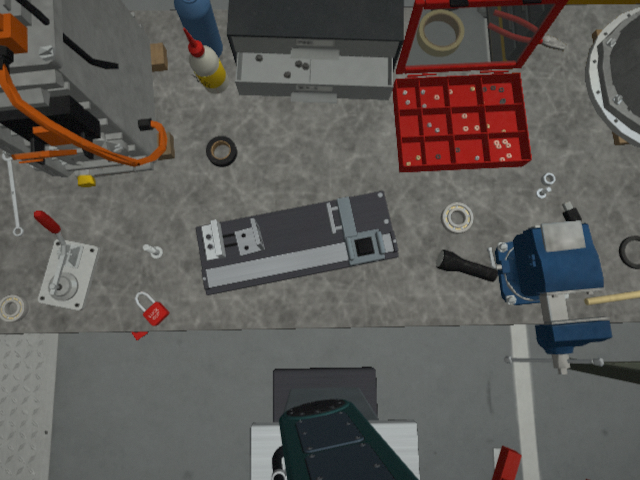

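View pics/side0.png

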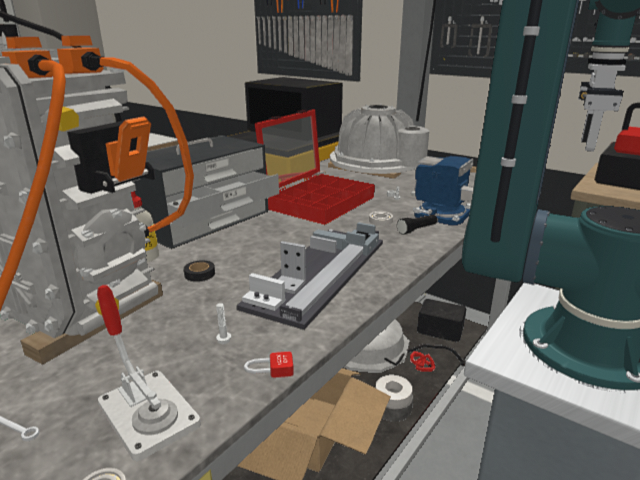

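Top view: the jig spans px (200,225)-(395,255), with the fence at (210,240), the bracket at (245,235) and the button at (364,246). The side view confirms the bracket's long leg is up. The bolt (152,250) and padlock (153,310) lie beyond the fence end, and the bearing and torch beyond the carriage end.

Run:
```python
from h import *
W={}
for n in ('top','side'):
    s=pickle.load(open(n+'0.pkl','rb')); W[n]=cloud(s,s['T'])
w=W['top']; roi=w[185:300,190:405].reshape(-1,3)
b=w[280:320,230:380].reshape(-1,3); b=b[np.isfinite(b[:,2])]
print('bench z',np.nanmedian(w[170:190,240:330,2]))
p=roi[(roi[:,2]>0.007)&(roi[:,2]<0.035)]
r=cv2.minAreaRect((p[:,:2]*1000).astype(np.float32)); print(r)
c=cv2.boxPoints(r)/1000; print(c)
# long axis direction toward +y
e=[c[1]-c[0],c[2]-c[1]]; d=max(e,key=np.linalg.norm); d=d/np.linalg.norm(d); d*=np.sign(d[1])
yaw=np.arctan2(-d[0],d[1]); R=np.array([[np.cos(yaw),-np.sin(yaw)],[np.sin(yaw),np.cos(yaw)]])
o=np.array(r[0])/1000-R@np.array([-.005,-.020]); print('yaw',np.degrees(yaw),'o',o)
np.save('jig.npy',[o[0],o[1],yaw])
for n in W:
    q=W[n].reshape(-1,3); q=q[np.isfinite(q).all(1)]
    j=np.c_[(q[:,:2]-o)@R,q[:,2]]*1000
    j=j[(j[:,0]>-85)&(j[:,0]<75)&(j[:,1]>-225)&(j[:,1]<185)&(j[:,2]>3)&(j[:,2]<110)]
    for a,bb in ((33,39),(39,45),(45,51),(51,57),(57,63),(63,110)):
        k=j[(j[:,2]>a)&(j[:,2]<bb)]
        if len(k)<5: continue
        h,_=np.histogram(k[:,1],np.arange(-225,186,5))
        print(n,a,bb,len(k),{int(-225+5*i):int(v) for i,v in enumerate(h) if v>4}, 'x',np.percentile(k[:,0],[2,98]).round())
    img=np.zeros((410,320),np.uint8)
    for x,y,z in j: img[int(185-y)-1 if y>-224 else 409,int((x+85)*2)]=min(255,z*2.5)
    cv2.imwrite(f'pics/map_{n}.png',cv2.resize(cv2.dilate(img,np.ones((3,3))),(480,600)))
```

```text
bench z 0.00019335599437358963
((504.0415344238281, 66.02874755859375), (141.77761840820312, 390.1466064453125), 10.050500869750977)
[[ 0.40019715  0.24573727]
 [ 0.468284   -0.13842227]
 [ 0.6078859  -0.11367978]
 [ 0.5397991   0.27047977]]
yaw 10.050499 o [0.50547448 0.08659441]
top 33 39 366 {-215: 11, -210: 49, -205: 11, -180: 9, -175: 14, -170: 25, -165: 17, -160: 12, -155: 14, -150: 11, -145: 10, -140: 8, -135: 9, -130: 15, -115: 27, -95: 9, 45: 5, 120: 19, 160: 12, 165: 37, 170: 11} x [-75.  44.]
top 39 45 1076 {-180: 10, -175: 43, -170: 55, -165: 48, -160: 31, -155: 29, -150: 31, -145: 34, -140: 77, -135: 150, -130: 154, -125: 115, -120: 96, -115: 57, -100: 54, -95: 61, 45: 6, 120: 18} x [-73.  55.]
top 45 51 310 {-175: 9, -165: 6, -160: 32, -155: 37, -150: 34, -145: 35, -140: 42, -135: 24, -130: 7, -125: 5, -120: 17, -115: 10, -100: 5, -95: 8, 45: 7, 120: 23} x [-59.  51.]
top 51 57 267 {-175: 14, -115: 12, 45: 8, 120: 24, 125: 96, 130: 84, 135: 11} x [-65.  58.]
top 57 63 233 {-185: 16, -180: 60, -175: 34, -125: 19, -120: 57, -115: 33, 45: 9} x [-65.  18.]
top 63 110 153 {45: 79, 50: 70} x [-10.  38.]
side 33 39 459 {-180: 5, -175: 7, -170: 5, -160: 5, -145: 5, -125: 6, -120: 14, -115: 96, -110: 10, -95: 32, -90: 32, 50: 23, 55: 43, 125: 5, 130: 15, 135: 80, 165: 26, 170: 25} x [-77.  52.]
side 39 45 575 {-180: 5, -175: 32, -170: 11, -165: 8, -160: 5, -155: 7, -150: 6, -145: 6, -140: 10, -135: 33, -130: 35, -125: 34, -120: 37, -115: 90, -110: 17, -100: 11, -95: 37, -90: 23, 50: 28, 55: 35, 130: 8, 135: 87} x [-74.  53.]
side 45 51 301 {-175: 33, -170: 9, -155: 11, -150: 11, -115: 38, -110: 13, 50: 23, 55: 42, 130: 12, 135: 90} x [-67.  53.]
side 51 57 316 {-175: 34, -170: 10, -115: 41, -110: 8, 50: 23, 55: 42, 125: 42, 130: 59, 135: 48} x [-67.  54.]
side 57 63 151 {-180: 7, -175: 27, -120: 12, -115: 29, 50: 28, 55: 40} x [-66.  34.]
side 63 110 369 {45: 16, 50: 154, 55: 197} x [-12.  36.]
```

```bash
cat >> h.py <<'E'
from scipy.spatial.transform import Rotation as Ro
ox,oy,yaw=np.load('jig.npy'); c,s_=np.cos(yaw),np.sin(yaw); RJ=np.array([[c,-s_],[s_,c]])
def j2w(x,y,z): return np.r_[np.array([ox,oy])+RJ@np.array([x,y])/1000,z/1000]
def w2j(p): return np.r_[(np.asarray(p)[:2]-[ox,oy])@RJ*1000,p[2]*1000]
def plan(*pts):
    """tool-frame shifts (mm) and turn (deg) to reach jig-frame points, tool y along -jig y"""
    o=robot.get_obs(); R=Ro.from_euler('xyz',o['ee_rot']); G=Ro.from_euler('xyz',[np.pi,0,yaw])
    print('t',round(o['time'],2),'tcp jig',w2j(o['tool_pos']).round(1),'F',np.round(o['wrist_force'],1),'w',round(o['width'],4))
    print('turn',np.degrees((R.inv()*G).as_rotvec()).round(2))
    for p in pts: print(p,(R.inv().apply(j2w(*p)-o['tool_pos'])*1000).round(1))
E
python3 - <<'E'
from h import *
print(w2j(robot.get_obs()['tool_pos']))
plan((13,88,300),)
E
```

```text
[-463.73267476 -544.32924129  178.8434253 ]
t 0.1 tcp jig [-463.7 -544.3  178.8] F [0.6 0.2 0.3] w 0.0938
turn [-0.11 -0.01  5.12]
(13, 88, 300) [ 531.3 -587.5 -119.9]
```

Request:
arm_command(targets=[0, 0, 0, 0, 0, -50, 1, 0, 0, 0, 0, 0, -100, 1, 0, 0, 2, 30, -35, -120, 1, 0, 0, 5, 60, -70, -120, 1, 0, 0, 5, 95, -105, -120, 1, 0, 0, 5, 130, -140, -120, 1, 0, 0, 5, 160, -175, -120, 1, 0, 0, 5, 190, -210, -120, 1, 0, 0, 5, 220, -245, -120, 1, 0, 0, 5, 250, -280, -120, 1, 0, 0, 5, 285, -315, -120, 1, 0, 0, 5, 315, -350, -120, 1, 0, 0, 5, 350, -385, -120, 1, 0, 0, 5, 380, -420, -120, 1, 0, 0, 5, 410, -455, -120, 1, 0, 0, 5, 440, -490, -120, 1, 0, 0, 5, 475, -525, -120, 1, 0, 0, 5, 505, -555, -120, 1, 0, 0, 5, 531, -587, -120, 1, 0, 0, 5.1, 531, -587, -120, 1])

```text
time: 2.1
tool_pos: [0.5034, 0.1785, 0.297]
ee_rot: [-3.141, 0.004, 0.181]
wrist_force: [0.7, -0.2, 0.1]
width: 0.0008
finger_force: 0.0
```

Run:
```python
from h import *
plan((13,88,180),(13,88,80))
s=snap('wrist'); pickle.dump(s,open('w1.pkl','wb')); cv2.imwrite('pics/w1.png',s['color'][...,::-1])
print(s['T_tool_cam'].round(3).tolist())
```

```text
t 2.1 tcp jig [ 13.9  90.8 297. ] F [ 0.7 -0.2  0.1] w 0.0008
turn [-0.06  0.24  0.34]
(13, 88, 180) [ -0.5   2.9 117. ]
(13, 88, 80) [ -0.    3.1 217. ]
[[-0.0, -0.967, -0.255, 0.076], [1.0, -0.0, -0.0, 0.0], [0.0, -0.255, 0.967, -0.205], [0.0, 0.0, 0.0, 1.0]]
```

View pics/w1.png

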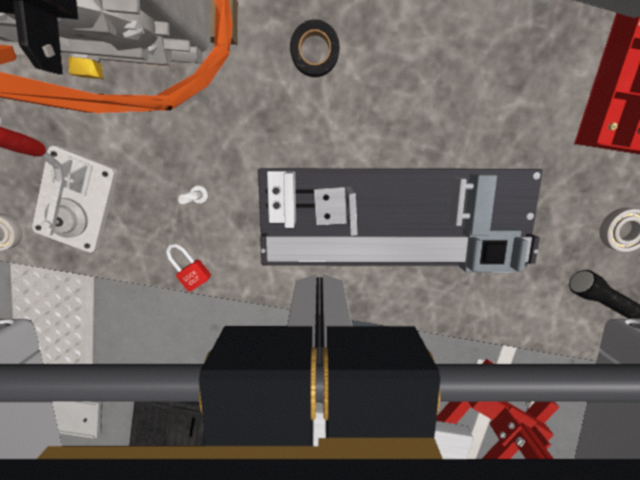

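Wrist view: the jig is upright in the image, with the fence wall at px (289,198), the bracket flange at (332,207), the upright leg's edge at (353,213), the pad at (462,202) and the button at (493,252). I'll use this depth image to refine positions.

```bash
cat > ref.py <<'E'
from h import *
import sys
def jcloud(f):
    s=pickle.load(open(f,'rb')); o=s['obs']
    T=np.eye(4); T[:3,:3]=Ro.from_euler('xyz',o['ee_rot']).as_matrix(); T[:3,3]=o['tool_pos']
    q=cloud(s,T@s['T_tool_cam'])[:300].reshape(-1,3); q=q[np.isfinite(q).all(1)]
    return np.c_[(q[:,:2]-[ox,oy])@RJ,q[:,2]]*1000
def st(n,j,x,y,z):
    k=j[(j[:,0]>x[0])&(j[:,0]<x[1])&(j[:,1]>y[0])&(j[:,1]<y[1])&(j[:,2]>z[0])&(j[:,2]<z[1])]
    print(n,len(k),*([np.percentile(k[:,i],[3,50,97]).round(1).tolist() for i in range(3)] if len(k)>4 else []))
    return k
E
python3 - <<'E'
from ref import *
j=jcloud('w1.pkl')
st('bed',j,(0,60),(-80,30),(5,18))
k=st('rail',j,(-75,-20),(-80,150),(22,34))
p=j[(j[:,2]>7)&(j[:,2]<35)&(abs(j[:,0])<90)&(j[:,1]>-230)&(j[:,1]<190)]
print(cv2.minAreaRect(p[:,:2].astype(np.float32)))
st('legtop',j,(-40,60),(30,75),(82,100))
st('leg inner',j,(-40,60),(30,90),(30,82))
st('short',j,(-40,60),(56,110),(16,26))
st('fence top',j,(-40,80),(105,160),(50,60))
st('fence flange',j,(-40,80),(105,175),(15,30))
st('front lug top',j,(-75,-15),(-135,-100),(56,64))
st('back lug top',j,(-75,-15),(-200,-160),(56,64))
st('button',j,(-56,-33),(-158,-138),(36,60))
st('pad',j,(-10,70),(-110,-80),(25,50))
E
```

```text
bed 3411 [2.0, 30.4, 57.8] [-76.8, -24.9, 26.7] [10.2, 11.9, 13.5]
rail 4120 [-62.1, -44.7, -28.0] [-73.0, 35.3, 143.7] [26.1, 27.8, 29.4]
((-5.218788146972656, -20.033782958984375), (139.22438049316406, 390.4407043457031), 0.2773032784461975)
legtop 309 [-8.1, 16.4, 39.7] [46.9, 51.5, 55.8] [85.3, 91.7, 93.2]
leg inner 133 [-6.7, 22.2, 40.3] [50.3, 54.7, 56.5] [32.8, 58.3, 79.1]
short 1077 [-9.8, 14.3, 37.5] [57.1, 76.2, 95.4] [18.1, 19.9, 21.6]
fence top 521 [-7.0, 28.2, 58.8] [124.3, 129.8, 135.6] [51.6, 53.7, 55.2]
fence flange 1220 [-39.3, 7.1, 58.5] [111.8, 146.6, 160.8] [20.1, 22.7, 29.1]
front lug top 245 [-64.1, -43.8, -24.2] [-120.7, -115.7, -111.9] [56.5, 59.0, 60.9]
back lug top 259 [-64.1, -44.0, -23.8] [-180.7, -175.2, -171.6] [56.4, 59.2, 61.0]
button 232 [-54.9, -43.6, -33.7] [-157.5, -148.0, -138.5] [46.0, 48.0, 49.5]
pad 562 [-5.2, 24.7, 52.6] [-107.9, -92.2, -90.2] [26.6, 41.0, 44.0]
```

Request:
arm_command(targets=[0, 0, 0.3, 0, 2, 45, 1, 0, 0, 0.3, 0, 2, 90, 1, 0, 0, 0.3, 0, 2, 135, 1, 0, 0, 0.3, 0, 2, 175, 1, 0, 0, 0.3, 0, 2, 205, 1, 0, 0, 0.3, 0, 2, 222, 1, 0, 0, 0.3, 0, 2, 222, 1])

```text
time: 2.85
tool_pos: [0.5002, 0.1706, 0.0747]
ee_rot: [3.141, 0.007, 0.169]
wrist_force: [-0.9, -0.5, -1.3]
width: 0.0007
finger_force: 0.0
```

```bash
python3 -c "
from h import *
plan((15,67.5,76),(15,30,76))"
```

```text
t 2.85 tcp jig [ 9.5 83.7 74.7] F [-0.9 -0.5 -1.3] w 0.0007
turn [ 0.05  0.4  -0.37]
(15, 67.5, 76) [ 5.6 16.1 -1.4]
(15, 30, 76) [ 5.8 53.6 -1.3]
```

Request:
arm_command(targets=[0, 0, 0, 5, 8, -2, 1, 0, 0, 0, 5, 13, -2, 1, 0, 0, 0, 5, 18, -2, 1, 0, 0, 0, 5, 22, -2, 1, 0, 0, 0, 5, 26, -2, 1, 0, 0, 0, 5, 30, -2, 1, 0, 0, 0, 5, 34, -2, 1, 0, 0, 0, 5, 38, -2, 1, 0, 0, 0, 5, 42, -2, 1, 0, 0, 0, 5, 45, -2, 1, 0, 0, 0, 5, 48, -2, 1, 0, 0, 0, 5, 51, -2, 1, 0, 0, 0, 5, 51, -2, 1, 0, 0, 0, 5, 51, -2, 1])

```text
time: 4.25
tool_pos: [0.5167, 0.1232, 0.0798]
ee_rot: [-3.142, 0.0, 0.17]
wrist_force: [-0.0, 0.2, 0.4]
width: 0.0006
finger_force: 0.0
```

Run:
```python
from h import *
plan()
s=snap('top'); pickle.dump(s,open('t2.pkl','wb')); s2=snap('side'); cv2.imwrite('pics/s2.png',s2['color'][200:380,180:460,::-1].repeat(2,0).repeat(2,1))
```

```text
t 4.25 tcp jig [17.5 34.1 79.8] F [-0.   0.2  0.4] w 0.0006
turn [-0.    0.   -0.29]
```

View pics/s2.png

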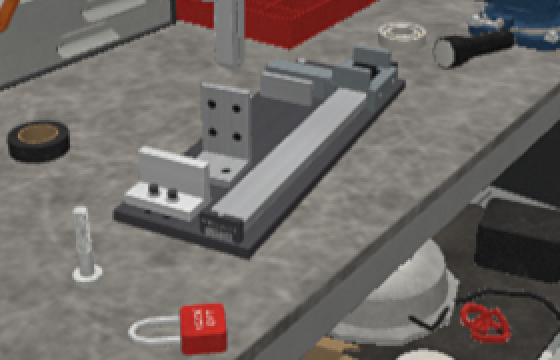

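Run:
```python
from ref import *
o=robot.get_obs(); s=snap('side'); pickle.dump(s,open('s3.pkl','wb'))
def pr(p):
    q=np.linalg.inv(s['T'])@np.r_[p,1]; return (np.array([s['fx']*q[0]/q[2]+s['cx'],s['fy']*q[1]/q[2]+s['cy']])-[180,200])*2
print('tcp',pr(o['tool_pos']),'leg top corner',pr(j2w(-10,55,92)),pr(j2w(40,55,92)), 'fence', pr(j2w(-7,136,54)))
W=cloud(s,s['T'])
for (u,v) in [(225,50),(230,60),(235,40),(215,95),(225,150),(225,170)]:
    print((u,v),w2j(W[v//2+200,u//2+180]).round(1))
```

```text
tcp [229.90136417  91.00821966] leg top corner [244.25712058  93.26839557] [198.49652782  83.20369584] fence [197.97006644 166.05316355]
(225, 50) [ 15.7  46.6 128. ]
(230, 60) [  9.5  46.6 118.9]
(235, 40) [  8.2  40.4 137.2]
(215, 95) [21.6 57.4 85.5]
(225, 150) [14.4 53.7 25. ]
(225, 170) [-0.5 79.9 19.7]
```

The bracket is still upright, and the finger seems to end about 30 mm above its top. I'll check where the fingertip really is.

Run:
```python
from ref import *
s=pickle.load(open('s3.pkl','rb')); W=cloud(s,s['T'])
for v in range(205,256,3): print(v,w2j(W[v,295]).round(0), s['color'][v,295], w2j(W[v,291]).round(0))
t=snap('top'); W=cloud(t,t['T'])
cv2.imwrite('pics/s3.png',cv2.resize(s['color'][150:300,220:400,::-1],None,fx=4,fy=4))
o=robot.get_obs(); print(o['tool_pos'],o['joint_positions'])
```

```text
205 [  9.  46. 169.] [123 123 122] [ 17.  47. 168.]
208 [  8.  48. 164.] [131 131 130] [ 18.  45. 161.]
211 [  9.  45. 157.] [132 132 132] [ 17.  47. 156.]
214 [  9.  46. 151.] [128 128 128] [ 18.  46. 149.]
217 [ 10.  45. 145.] [124 124 123] [ 18.  45. 143.]
220 [  8.  48. 140.] [125 125 125] [ 16.  49. 139.]
223 [  8.  49. 134.] [124 125 124] [ 19.  45. 131.]
226 [  9.  47. 127.] [125 125 124] [ 18.  47. 125.]
229 [ 10.  46. 121.] [126 126 124] [ 18.  47. 120.]
232 [ 10.  46. 115.] [114 114 114] [ 20.  44. 112.]
235 [ 134. -168.   -1.] [124 120 114] [ 143. -164.   -1.]
238 [ 125. -152.   -1.] [136 133 126] [ 134. -148.   -1.]
241 [ 118. -140.   -2.] [131 128 122] [ 126. -134.   -2.]
244 [10. 47. 90.] [168 170 171] [15. 54. 92.]
247 [ 6. 54. 87.] [103 105 105] [14. 55. 86.]
250 [ 4. 57. 83.] [106 107 107] [15. 54. 79.]
253 [ 5. 56. 76.] [107 108 108] [13. 57. 75.]
[0.5167412  0.12340131 0.07988642] [ 1.27690182e-01  8.71229920e-02  1.57073201e+00 -1.85527186e-05
  1.48366209e+00  1.52776529e+00]
```

View pics/s3.png

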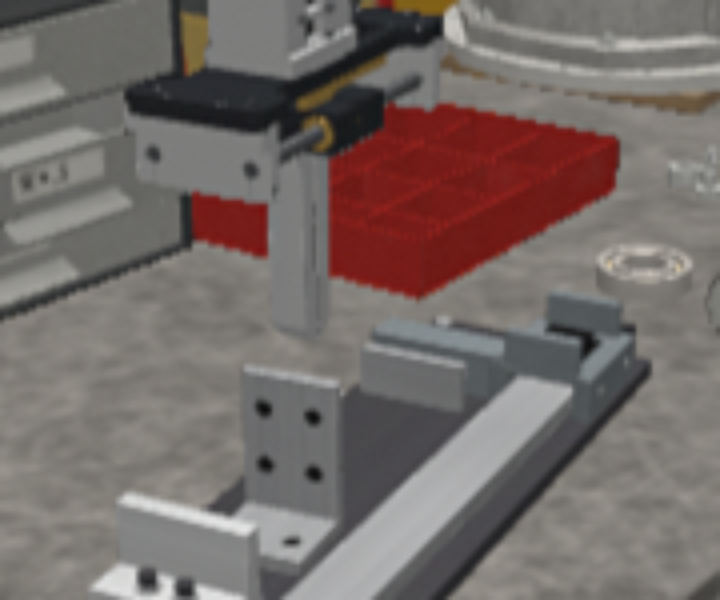

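The picture shows the fingertip at z≈112, while tool_pos says 80. A wrist picture will tell whether the pose reading or the finger length is off.

Run:
```python
from ref import *
s=snap('wrist'); pickle.dump(s,open('w2.pkl','wb'))
j=jcloud('w2.pkl')
st('bed',j,(0,60),(-80,-40),(-60,60)); st('rail',j,(-70,-20),(60,110),(-60,80)); st('near leg',j,(-40,60),(0,80),(60,120))
def tip(s,W,tag):
    C=np.linalg.inv(s['T_tool_cam'])
    for p in ((0,0,0),(0,0,-.03),(0,0,-.06)):
        q=C@np.r_[p,1]; print(tag,p,(s['fx']*q[0]/q[2]+s['cx']).round(),(s['fy']*q[1]/q[2]+s['cy']).round(),q[2].round(3))
tip(s,None,'w')
z=s['range_z']; print([(v,round(float(z[v,310]),3)) for v in range(240,330,6)])
z1=pickle.load(open('w1.pkl','rb'))['range_z']; print([(v,round(float(z1[v,310]),3)) for v in range(240,330,6)])
s0=pickle.load(open('side0.pkl','rb')); o=s0['obs']; q=np.linalg.inv(s0['T'])@np.r_[o['tool_pos'],1]; print('side0 tcp px',s0['fx']*q[0]/q[2]+s0['cx'],s0['fy']*q[1]/q[2]+s0['cy'])
```

```text
bed 3693 [2.0, 31.4, 58.4] [-78.8, -60.0, -41.2] [10.5, 11.8, 13.1]
rail 453 [-27.0, -23.6, -20.3] [64.5, 86.3, 108.5] [10.7, 11.9, 13.1]
near leg 1361 [11.3, 28.3, 40.3] [25.6, 49.5, 55.6] [64.7, 91.8, 118.9]
w (0, 0, 0) 319.0 277.0 0.217
w (0, 0, -0.03) 319.0 297.0 0.188
w (0, 0, -0.06) 319.0 323.0 0.159
[(240, 0.282), (246, 0.282), (252, 0.284), (258, 0.285), (264, 0.287), (270, 0.288), (276, 0.189), (282, 0.18), (288, 0.171), (294, 0.164), (300, 0.158), (306, 0.152), (312, 0.145), (318, 0.141), (324, 0.0)]
[(240, 0.488), (246, 0.492), (252, 0.494), (258, 0.495), (264, 0.515), (270, 0.53), (276, 0.188), (282, 0.179), (288, 0.17), (294, 0.163), (300, 0.157), (306, 0.152), (312, 0.146), (318, 0.141), (324, 0.136)]
side0 tcp px 584.18487286359 156.65883208815637
```

Pose reading agrees with the bench (bed reads 11.8 mm), but the finger ends about 31 mm short of the stated TCP, so the finger passed over the bracket. I'll go back over and redo the push 34 mm lower.

Request:
arm_command(targets=[0, 0, -0.3, -1, -20, 0, 1, 0, 0, -0.3, -2, -40, 0, 1, 0, 0, -0.3, -2, -53, 0, 1, 0, 0, -0.3, -2, -53, 0, 1, 0, 0, -0.3, -2, -53, 12, 1, 0, 0, -0.3, -2, -53, 24, 1, 0, 0, -0.3, -2, -53, 34, 1, 0, 0, -0.3, -2, -53, 34, 1, 0, 0, -0.3, -2, -53, 34, 1])

```text
time: 5.4
tool_pos: [0.5054, 0.1747, 0.0451]
ee_rot: [3.141, 0.001, 0.175]
wrist_force: [-0.6, 0.9, 0.2]
width: 0.0003
finger_force: 0.0
```

Run:
```python
from h import *
print(robot.pinch_z); plan((15,67.5,46),(15,30,46))
s=snap('side'); W=cloud(s,s['T'])
for v in range(225,290,3): 
  a=w2j(W[v,280]); b=w2j(W[v,288]); print(v,a.round(0),b.round(0))
```

```text
0.0188
t 5.4 tcp jig [15.3 86.8 45.1] F [-0.6  0.9  0.2] w 0.0003
turn [ 0.01  0.08 -0.01]
(15, 67.5, 46) [-0.3 19.3 -0.9]
(15, 30, 46) [-0.3 56.8 -0.9]
225 [  9. 100. 149.] [  6.  77. 141.]
228 [  9. 100. 143.] [  7.  77. 135.]
231 [ 10.  99. 137.] [  6.  78. 130.]
234 [ 10.  99. 131.] [nan nan nan]
237 [ 10. 100. 126.] [  6.  79. 118.]
240 [ 10. 101. 120.] [  5.  80. 113.]
243 [ 10. 101. 114.] [  6.  80. 106.]
246 [ 13.  97. 106.] [  5.  82. 101.]
249 [ 11. 100. 102.] [ 7. 79. 94.]
252 [ 11. 100.  96.] [ 6. 80. 88.]
255 [ 11. 100.  90.] [ 5. 82. 83.]
258 [ 11. 100.  84.] [ 5. 83. 77.]
261 [16. 93. 73.] [21. 56. 55.]
264 [ 87. -20.  -1.] [20. 58. 50.]
267 [79. -6. -1.] [21. 57. 43.]
270 [61. 22. 10.] [22. 56. 35.]
273 [52. 37. 12.] [22. 55. 28.]
276 [46. 47. 12.] [22. 56. 22.]
279 [32. 71. 20.] [20. 60. 18.]
282 [ -6. 131.  53.] [13. 72. 19.]
285 [ -9. 135.  50.] [ 6. 84. 20.]
288 [ -9. 137.  45.] [ 1. 93. 19.]
```

Request:
arm_command(targets=[0, 0, 0, 0, 8, 0, 1, 0, 0, 0, 0, 14, 0, 1, 0, 0, 0, 0, 18, 0, 1, 0, 0, 0, 0, 22, 0, 1, 0, 0, 0, 0, 26, 0, 1, 0, 0, 0, 0, 30, 0, 1, 0, 0, 0, 0, 34, 0, 1, 0, 0, 0, 0, 38, 0, 1, 0, 0, 0, 0, 41, 0, 1, 0, 0, 0, 0, 44, 0, 1, 0, 0, 0, 0, 47, 0, 1, 0, 0, 0, 0, 50, 0, 1, 0, 0, 0, 0, 53, 0, 1, 0, 0, 0, 0, 55, 0, 1, 0, 0, 0, 0, 55, 0, 1, 0, 0, 0, 0, 55, 0, 1])

```text
time: 7.05
tool_pos: [0.5154, 0.121, 0.0459]
ee_rot: [-3.142, -0.0, 0.176]
wrist_force: [-0.1, -0.5, -0.2]
width: 0.0006
finger_force: 0.0
```

Run:
```python
from h import *
plan((-45,-145,125))
s=snap('side'); cv2.imwrite('pics/s4.png',cv2.resize(s['color'][180:340,200:400,::-1],None,fx=3,fy=3))
```

```text
t 7.05 tcp jig [15.8 32.2 45.9] F [-0.1 -0.5 -0.2] w 0.0006
turn [-0.   -0.    0.02]
(-45, -145, 125) [-60.8 177.1 -79.1]
```

View pics/s4.png

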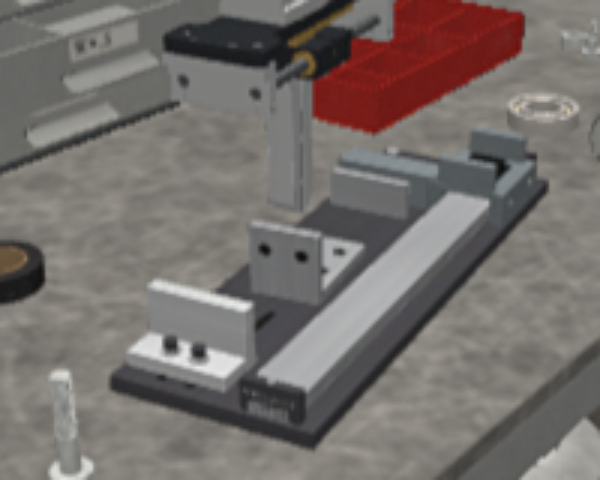

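The bracket now lies on its long leg with the short leg upright (px 285,260). Next I'll hover over the button.

Request:
arm_command(targets=[0, 0, 0, 0, 0, -35, 1, 0, 0, 0, 0, 0, -70, 1, 0, 0, 0, -15, 35, -79, 1, 0, 0, 0, -30, 75, -79, 1, 0, 0, 0, -45, 115, -79, 1, 0, 0, 0, -61, 150, -79, 1, 0, 0, 0, -61, 168, -79, 1, 0, 0, 0, -61, 168, -79, 1, 0, 0, 0, -61, 168, -79, 1])

```text
time: 8.0
tool_pos: [0.4847, -0.0546, 0.1249]
ee_rot: [-3.141, -0.0, 0.175]
wrist_force: [0.4, 0.4, -0.1]
width: 0.0002
finger_force: 0.0
```

Run:
```python
from ref import *
plan((-45,-135,40),(-45,-135,11))
s=snap('wrist'); pickle.dump(s,open('w3.pkl','wb')); j=jcloud('w3.pkl')
t=snap('top'); W=cloud(t,t['T']).reshape(-1,3); W=W[np.isfinite(W).all(1)]; k=np.c_[(W[:,:2]-[ox,oy])@RJ,W[:,2]]*1000
for n,j in (('wrist',j),('top',k)):
    print(n)
    st('front lug',j,(-75,-15),(-135,-100),(56,64))
    st('back lug',j,(-75,-15),(-200,-160),(56,64))
    st('button',j,(-56,-33),(-158,-138),(36,54))
    st('short leg top',j,(-40,60),(20,80),(56,70))
    st('long leg',j,(-14,60),(-50,40),(16.5,26))
    st('fence top',j,(-40,80),(105,160),(50,60))
    st('pad',j,(-10,70),(-102,-80),(36,50))
```

```text
t 8.0 tcp jig [ -45.1 -135.4  124.9] F [ 0.4  0.4 -0.1] w 0.0002
turn [-0.04 -0.01 -0.01]
(-45, -135, 40) [ 0.1 -0.4 84.9]
(-45, -135, 11) [ 1.000e-01 -4.000e-01  1.139e+02]
wrist
front lug 644 [-64.2, -43.5, -24.1] [-121.7, -117.2, -112.4] [56.9, 59.4, 60.9]
back lug 650 [-63.8, -42.9, -23.8] [-181.4, -176.4, -172.0] [56.8, 59.3, 60.8]
button 641 [-55.2, -44.4, -33.6] [-157.7, -147.9, -138.7] [46.6, 48.2, 49.5]
short leg top 1017 [-7.3, 17.0, 39.3] [36.8, 40.3, 46.0] [56.5, 61.6, 63.1]
long leg 5252 [-4.8, 19.2, 42.2] [-32.3, 3.2, 38.1] [18.5, 20.0, 22.0]
fence top 0
pad 856 [-5.4, 24.6, 52.4] [-98.7, -95.2, -91.0] [38.5, 42.7, 44.1]
top
front lug 38 [-65.7, -59.6, -48.0] [-121.7, -118.8, -113.9] [56.9, 59.4, 61.5]
back lug 34 [-65.7, -60.4, -54.5] [-181.6, -176.7, -172.1] [56.4, 59.5, 61.4]
button 20 [-55.8, -54.2, -49.6] [-156.7, -145.7, -138.4] [45.3, 48.1, 49.8]
short leg top 116 [-7.8, 16.6, 39.6] [37.3, 41.8, 46.5] [57.4, 62.1, 64.5]
long leg 893 [-5.6, 18.4, 42.0] [-31.8, 2.4, 36.1] [17.3, 20.2, 22.9]
fence top 227 [-7.7, 25.6, 58.1] [123.9, 129.4, 135.1] [50.9, 54.1, 56.6]
pad 25 [38.2, 48.6, 53.5] [-98.3, -95.6, -90.8] [40.2, 43.6, 45.2]
```

Request:
arm_command(targets=[0, 0, 0, 0, 3.5, 20, 1, 0, 0, 0, 0, 3.5, 40, 1, 0, 0, 0, 0, 3.5, 60, 1, 0, 0, 0, 0, 3.5, 75, 1, 0, 0, 0, 0, 3.5, 87, 1, 0, 0, 0, 0, 3.5, 96, 1, 0, 0, 0, 0, 3.5, 103, 1, 0, 0, 0, 0, 3.5, 103, 1, 0, 0, 0, 0, 3.5, 103, 1])

```text
time: 9.0
tool_pos: [0.4856, -0.0582, 0.0227]
ee_rot: [-3.141, -0.001, 0.176]
wrist_force: [-0.1, 0.7, 0.4]
width: 0.0005
finger_force: 0.0
```

```bash
python3 -c "
from h import *
plan()"
```

```text
t 9.0 tcp jig [ -44.8 -139.1   22.7] F [-0.1  0.7  0.4] w 0.0005
turn [-0.01 -0.04  0.04]
```

Now press in small steps: first to a TCP height of about 14.

Request:
arm_command(targets=[0, 0, 0, 0, 0, 3, 1, 0, 0, 0, 0, 0, 6, 1, 0, 0, 0, 0, 0, 8, 1, 0, 0, 0, 0, 0, 8, 1, 0, 0, 0, 0, 0, 8, 1])

```text
time: 9.5
tool_pos: [0.4862, -0.0594, 0.0165]
ee_rot: [3.139, -0.002, 0.176]
wrist_force: [-5.5, 0.5, 12.7]
width: 0.0007
finger_force: 6.4
```

Run:
```python
from h import *
plan()
s=snap('side'); w=snap('wrist'); pickle.dump(w,open('w4.pkl','wb')); pickle.dump(s,open('s4.pkl','wb'))
a=cv2.resize(s['color'][170:270,310:420,::-1],None,fx=5,fy=5)[:500]; b=cv2.resize(w['color'][160:320,250:390,::-1],(230,263))
im=np.zeros((500,790,3),np.uint8); im[:,:550]=a; im[:263,555:785]=b
cv2.imwrite('pics/c5.png',im)
```

```text
t 9.5 tcp jig [ -44.5 -140.4   16.5] F [-5.5  0.5 12.7] w 0.0007
turn [ 0.13 -0.11  0.01]
```

View pics/c5.png

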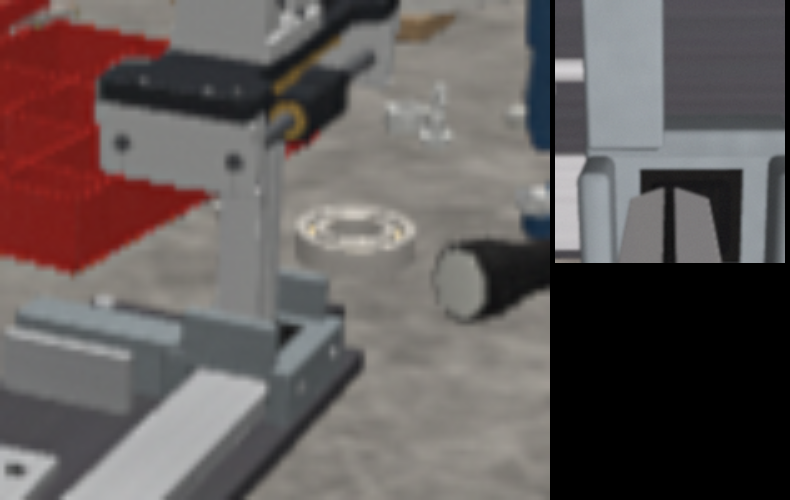

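Side view: the finger is inside the saddle, behind the front lug. Wrist view: the tip rests on the black button. The wrist depth will give the button's height.

Run:
```python
from ref import *
s=pickle.load(open('w4.pkl','rb')); o=s['obs']
T=np.eye(4); T[:3,:3]=Ro.from_euler('xyz',o['ee_rot']).as_matrix(); T[:3,3]=o['tool_pos']
W=cloud(s,T@s['T_tool_cam']); J=np.c_[(W.reshape(-1,3)[:,:2]-[ox,oy])@RJ,W.reshape(-1,3)[:,2]].reshape(480,640,3)*1000
dark=(s['color'].max(-1)<50)
m=dark&(J[...,2]>30)&(J[...,2]<60)&(abs(J[...,0]+45)<16)&(abs(J[...,1]+147)<18)
print('button px',m.sum(),np.percentile(J[m],[3,50,97],axis=0).round(1).tolist())
# finger: bottom rows, columns
for u in (296,303,312,326,335):
    print(u,[(v,J[v,u].round(0).tolist()) for v in range(268,296,4)])
```

```text
button px 1312 [[-58.3, -163.8, 39.6], [-35.2, -157.2, 41.1], [-29.4, -133.4, 49.1]]
296 [(268, [-31.0, -128.0, 38.0]), (272, [-33.0, -128.0, 39.0]), (276, [-36.0, -128.0, 39.0]), (280, [-38.0, -128.0, 40.0]), (284, [-34.0, -129.0, 55.0]), (288, [-34.0, -129.0, 61.0]), (292, [-34.0, -130.0, 66.0])]
303 [(268, [-31.0, -132.0, 40.0]), (272, [-33.0, -132.0, 41.0]), (276, [-35.0, -132.0, 40.0]), (280, [-33.0, -132.0, 51.0]), (284, [-34.0, -132.0, 56.0]), (288, [-34.0, -133.0, 61.0]), (292, [-33.0, -133.0, 68.0])]
312 [(268, [-31.0, -137.0, 40.0]), (272, [-32.0, -137.0, 42.0]), (276, [-33.0, -137.0, 45.0]), (280, [-34.0, -137.0, 50.0]), (284, [-34.0, -137.0, 56.0]), (288, [-34.0, -137.0, 61.0]), (292, [-34.0, -137.0, 66.0])]
326 [(268, [-30.0, -144.0, 41.0]), (272, [-33.0, -144.0, 41.0]), (276, [-34.0, -144.0, 44.0]), (280, [-34.0, -144.0, 51.0]), (284, [-33.0, -144.0, 57.0]), (288, [-34.0, -144.0, 62.0]), (292, [-34.0, -144.0, 66.0])]
335 [(268, [-30.0, -149.0, 41.0]), (272, [-32.0, -149.0, 42.0]), (276, [-34.0, -149.0, 42.0]), (280, [-34.0, -149.0, 51.0]), (284, [-34.0, -148.0, 56.0]), (288, [-34.0, -148.0, 61.0]), (292, [-34.0, -148.0, 66.0])]
```

The button is fully down (top at 41-42 mm), so the real finger offset is 25.5 mm. Now I'll push toward the fence by the lug.

Request:
arm_command(targets=[0, 0, 0, 0, -3, 0.5, 1, 0, 0, 0, 0, -6, 0.5, 1, 0, 0, 0, 0, -10, 0.5, 1, 0, 0, 0, 0, -15, 0.5, 1, 0, 0, 0, 0, -20, 0.5, 1, 0, 0, 0, 0, -25, 0.5, 1, 0, 0, 0, 0, -30, 0.5, 1, 0, 0, 0, 0, -30, 0.5, 1])

```text
time: 10.4
tool_pos: [0.4809, -0.0302, 0.0165]
ee_rot: [3.138, -0.002, 0.176]
wrist_force: [-6.5, -0.7, 14.7]
width: 0.0007
finger_force: 7.5
```

```bash
cat > meas.py <<'E'
from ref import *
plan()
s=snap('wrist'); pickle.dump(s,open('wm.pkl','wb')); j=jcloud('wm.pkl')
y=w2j(s['obs']['tool_pos'])[1]
st('front lug',j,(-68,-20),(y+4,y+40),(57,64)); st('pad top',j,(-2,50),(y+20,y+70),(40,46)); st('pad+arm',j,(-2,50),(y+20,y+75),(30,50))
st('short',j,(-40,60),(30,130),(57.5,70)); st('long',j,(-5,45),(-45,105),(17,24)); st('fence',j,(45,60),(110,140),(50,58))
E
python3 meas.py
```

```text
t 10.4 tcp jig [ -44.6 -110.7   16.5] F [-6.5 -0.7 14.7] w 0.0007
turn [ 0.2  -0.1   0.03]
front lug 751 [-40.0, -32.8, -23.7] [-104.5, -89.2, -84.0] [57.3, 59.4, 62.6]
pad top 3175 [-0.2, 25.8, 48.6] [-90.3, -69.6, -62.7] [41.1, 42.7, 44.0]
pad+arm 4205 [-0.0, 25.9, 48.2] [-90.1, -70.1, -62.9] [30.6, 42.4, 43.9]
short 202 [-8.5, -3.7, 5.4] [36.1, 37.1, 38.0] [57.6, 59.2, 61.8]
long 11908 [-3.2, 20.3, 42.2] [-32.1, 2.7, 38.4] [18.6, 19.9, 21.6]
fence 0
```

Request:
arm_command(targets=[0, 0, 0, 0, -5, 0, 1, 0, 0, 0, 0, -10, 0, 1, 0, 0, 0, 0, -15, 0, 1, 0, 0, 0, 0, -20, 0, 1, 0, 0, 0, 0, -25, 0, 1, 0, 0, 0, 0, -29, 0, 1, 0, 0, 0, 0, -33, 0, 1, 0, 0, 0, 0, -37, 0, 1, 0, 0, 0, 0, -42, 0, 1, 0, 0, 0, 0, -47, 0, 1, 0, 0, 0, 0, -52, 0, 1, 0, 0, 0, 0, -57, 0, 1, 0, 0, 0, 0, -60, 0, 1, 0, 0, 0, 0, -60, 0, 1])

```text
time: 11.85
tool_pos: [0.4703, 0.028, 0.0165]
ee_rot: [3.137, -0.001, 0.176]
wrist_force: [-6.0, -4.7, 16.3]
width: 0.0005
finger_force: 7.8
```

```bash
python3 meas.py
```

```text
t 11.85 tcp jig [-44.8 -51.5  16.5] F [-6.  -4.7 16.3] w 0.0005
turn [ 0.28 -0.07  0.03]
front lug 759 [-40.1, -33.1, -23.8] [-45.6, -30.1, -24.9] [57.3, 59.4, 62.5]
pad top 3176 [-0.3, 25.6, 48.6] [-31.1, -11.2, -4.4] [41.2, 42.7, 44.0]
pad+arm 4150 [-0.2, 25.7, 48.4] [-31.0, -11.7, -4.5] [30.7, 42.4, 43.9]
short 2749 [-2.3, 22.3, 44.4] [67.8, 70.6, 75.7] [58.0, 61.5, 62.9]
long 11117 [-2.4, 21.7, 43.5] [3.2, 36.0, 68.3] [18.6, 19.9, 21.7]
fence 0
```

Request:
arm_command(targets=[0, 0, 0, 0, -5, 0, 1, 0, 0, 0, 0, -10, 0, 1, 0, 0, 0, 0, -15, 0, 1, 0, 0, 0, 0, -20, 0, 1, 0, 0, 0, 0, -25, 0, 1, 0, 0, 0, 0, -30, 0, 1, 0, 0, 0, 0, -35, 0, 1, 0, 0, 0, 0, -39, 0, 1, 0, 0, 0, 0, -43, 0, 1, 0, 0, 0, 0, -46, 0, 1, 0, 0, 0, 0, -48, 0, 1, 0, 0, 0, 0, -50, 0, 1, 0, 0, 0, 0, -50, 0, 1])

```text
time: 13.2
tool_pos: [0.4615, 0.0768, 0.0165]
ee_rot: [3.136, -0.001, 0.176]
wrist_force: [-7.4, -4.9, 17.2]
width: 0.0007
finger_force: 8.3
```

```bash
python3 meas.py
```

```text
t 13.2 tcp jig [-45.   -1.9  16.5] F [-7.4 -4.9 17.2] w 0.0007
turn [ 0.32 -0.04  0.02]
front lug 754 [-40.2, -33.2, -24.1] [4.0, 19.6, 24.8] [57.4, 59.4, 62.0]
pad top 3182 [-0.3, 25.5, 48.7] [18.5, 36.7, 43.5] [41.1, 42.8, 44.0]
pad+arm 4063 [-0.3, 25.9, 48.4] [18.6, 36.2, 43.4] [30.8, 42.5, 43.9]
short 2735 [-2.5, 22.1, 44.2] [115.6, 118.4, 123.5] [58.0, 61.6, 62.9]
long 9075 [-2.6, 21.6, 43.8] [50.4, 76.9, 103.3] [18.7, 19.9, 21.2]
fence 1114 [45.7, 52.9, 59.5] [123.6, 128.8, 135.5] [50.6, 53.7, 55.1]
```

The bracket's back is at the fence (123.5 vs 123.6). Now I'll compress the pad.

Request:
arm_command(targets=[0, 0, 0, 0, -2, 0, 1, 0, 0, 0, 0, -4, 0, 1, 0, 0, 0, 0, -6, 0, 1, 0, 0, 0, 0, -8, 0, 1, 0, 0, 0, 0, -8, 0, 1, 0, 0, 0, 0, -8, 0, 1])

```text
time: 13.85
tool_pos: [0.4617, 0.0832, 0.0165]
ee_rot: [3.133, -0.004, 0.175]
wrist_force: [-2.8, -8.5, 13.8]
width: 0.0003
finger_force: 6.8
```

```bash
python3 meas.py
```

```text
t 13.85 tcp jig [-43.7   4.3  16.5] F [-2.8 -8.5 13.8] w 0.0003
turn [ 0.51 -0.21 -0.  ]
front lug 712 [-39.2, -32.5, -24.0] [10.4, 23.2, 28.5] [57.3, 59.3, 61.9]
pad top 2621 [-0.3, 25.7, 48.6] [24.6, 38.0, 43.7] [41.0, 42.7, 43.9]
pad+arm 3266 [-0.3, 25.8, 48.6] [24.7, 36.6, 43.6] [30.8, 42.4, 43.9]
short 2671 [-2.5, 22.1, 43.9] [115.6, 118.5, 123.6] [58.0, 61.5, 63.0]
long 9054 [-2.4, 21.8, 43.6] [49.8, 76.6, 103.3] [18.6, 19.9, 21.2]
fence 1106 [45.6, 52.9, 59.6] [123.7, 128.9, 135.5] [50.7, 53.6, 55.1]
```

Request:
arm_command(targets=[0, 0, 0, 0, -1.5, 0, 1, 0, 0, 0, 0, -3, 0, 1, 0, 0, 0, 0, -4.5, 0, 1, 0, 0, 0, 0, -4.5, 0, 1])

```text
time: 14.3
tool_pos: [0.4619, 0.087, 0.0165]
ee_rot: [3.131, -0.005, 0.175]
wrist_force: [-0.6, -10.5, 11.9]
width: 0.0007
finger_force: 7.9
```

```bash
python3 meas.py
```

```text
t 14.3 tcp jig [-42.9   8.   16.5] F [ -0.6 -10.5  11.9] w 0.0007
turn [ 0.6  -0.31  0.  ]
front lug 667 [-38.2, -32.0, -24.2] [13.7, 24.4, 29.7] [57.3, 59.4, 62.8]
pad top 2064 [-0.1, 25.6, 48.7] [28.3, 39.3, 43.8] [40.8, 42.6, 44.0]
pad+arm 2601 [-0.1, 25.9, 48.5] [28.3, 38.0, 43.7] [30.8, 42.4, 43.9]
short 2642 [-2.6, 22.3, 44.2] [115.7, 118.6, 123.6] [57.9, 61.5, 62.9]
long 9127 [-2.6, 21.5, 43.5] [49.5, 76.5, 103.3] [18.6, 19.9, 21.1]
fence 1083 [45.6, 52.9, 59.5] [123.7, 129.1, 135.4] [50.7, 53.7, 55.1]
```

Request:
arm_command(targets=[0, 0, 0, 0, -1, 0, 1, 0, 0, 0, 0, -2, 0, 1, 0, 0, 0, 0, -2, -1.5, 1, 0, 0, 0, 0, -2, -3, 1, 0, 0, 0, 0, -2, -4.5, 1, 0, 0, 0, 0, -2, -6, 1, 0, 0, 0, 0, -2, -7.5, 1, 0, 0, 0, 0, -2, -9, 1, 0, 0, 0, 0, -2, -10.5, 1, 0, 0, 0, 0, -2, -11.5, 1, 0, 0, 0, 0, -2, -11.5, 1])

```text
time: 15.45
tool_pos: [0.4597, 0.0885, 0.0236]
ee_rot: [3.131, -0.001, 0.175]
wrist_force: [4.6, -9.7, -6.0]
width: 0.0004
finger_force: 5.4
```

```bash
python3 meas.py
```

```text
t 15.45 tcp jig [-44.7   9.9  23.6] F [ 4.6 -9.7 -6. ] w 0.0004
turn [ 0.58 -0.06 -0.04]
front lug 742 [-42.8, -33.7, -24.1] [16.2, 26.4, 31.3] [57.3, 59.4, 62.2]
pad top 1877 [-0.3, 25.6, 48.6] [30.1, 39.5, 43.9] [41.0, 42.6, 43.9]
pad+arm 2340 [-0.2, 25.6, 48.4] [30.2, 38.5, 44.1] [30.8, 42.4, 43.9]
short 2510 [-25.4, 21.2, 44.0] [31.5, 118.5, 123.6] [58.0, 61.5, 63.0]
long 8567 [-2.6, 21.6, 43.6] [49.6, 76.5, 103.2] [18.6, 19.9, 21.2]
fence 1017 [45.5, 52.9, 59.5] [123.9, 129.1, 135.5] [50.7, 53.7, 55.1]
```

Request:
arm_command(targets=[0, 0, 0, 0, 1, -1, 1, 0, 0, 0, 0, 3, -2, 1, 0, 0, 0, 0, 6, -3, 1, 0, 0, 0, 0, 10, -4, 1, 0, 0, 0, 0, 14, -5, 1, 0, 0, 0, 0, 14, -20, 1, 0, 0, 0, 0, 14, -45, 1, 0, 0, 0, 0, 14, -80, 1, 0, 0, 0, 0, 14, -110, 1, 0, 0, 0, 0, 14, -110, 1])

```text
time: 16.5
tool_pos: [0.4642, 0.08, 0.1404]
ee_rot: [3.14, -0.011, 0.176]
wrist_force: [-0.1, -0.0, 0.8]
width: 0.0004
finger_force: 0.0
```

Run:
```python
from ref import *
plan()
s=snap('wrist'); pickle.dump(s,open('wm.pkl','wb')); j=jcloud('wm.pkl')
st('front lug',j,(-68,-20),(5,50),(57,64)); st('back lug',j,(-68,-20),(-60,-20),(57,64)); st('button',j,(-56,-33),(-16,4),(36,54))
k=st('jaw arm top',j,(-2,50),(-20,60),(38,46)); st('short',j,(-15,60),(100,130),(57.5,70)); st('long',j,(-5,45),(40,105),(17,24)); st('fence',j,(45,60),(110,140),(50,58))
a=j[(j[:,2]>15)&(j[:,2]<24)&(j[:,0]>-12)&(j[:,0]<52)&(j[:,1]>55)&(j[:,1]<112)]; print(cv2.minAreaRect(a[:,:2].astype(np.float32)))
cv2.imwrite('pics/w6.png',s['color'][...,::-1])
```

```text
t 16.5 tcp jig [-41.8   0.7 140.4] F [-0.1 -0.   0.8] w 0.0004
turn [ 0.07 -0.62  0.03]
front lug 553 [-64.9, -44.5, -24.9] [21.9, 26.2, 30.8] [57.5, 59.4, 61.0]
back lug 554 [-64.6, -44.0, -24.7] [-37.9, -33.3, -28.9] [57.6, 59.4, 60.8]
button 568 [-55.2, -44.2, -33.7] [-15.2, -6.4, 3.2] [46.5, 47.9, 49.4]
jaw arm top 2482 [-0.4, 24.5, 48.6] [6.6, 22.3, 43.0] [41.0, 42.8, 44.1]
short 760 [-2.6, 21.5, 44.1] [115.9, 119.1, 123.5] [58.1, 61.7, 63.1]
long 3540 [-2.9, 21.3, 43.9] [49.3, 76.4, 103.3] [18.5, 19.9, 21.3]
fence 319 [45.7, 52.6, 59.5] [124.0, 129.4, 135.4] [51.4, 53.8, 55.5]
((20.83336067199707, 83.5025405883789), (56.966590881347656, 49.838741302490234), 89.97431945800781)
```

View pics/w6.png

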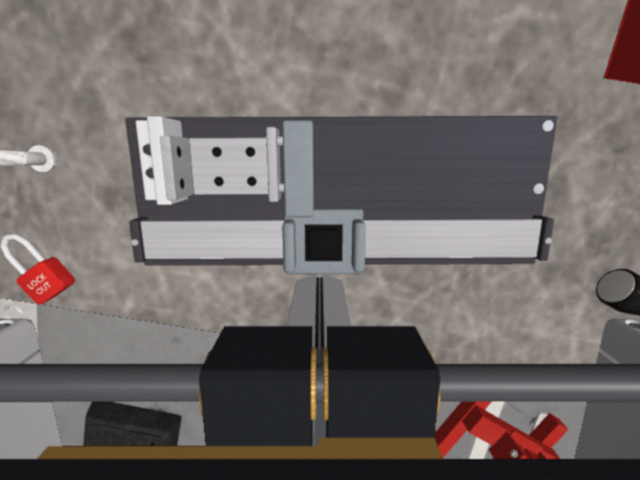

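The picture shows the bracket between the fence (155,158) and the pad (273,163), with the button free and up. I'll measure pad compression by comparing the pad-to-arm gap before and after.

Run:
```python
from ref import *
for f,c0 in (('w3.pkl',-146.8),('wm.pkl',-3.5)):
    j=jcloud(f); k=j[(j[:,0]>10)&(j[:,0]<40)&(j[:,2]>38)&(j[:,2]<47)]
    h,e=np.histogram(k[:,1],np.arange(c0-10,c0+65,1.5))
    print(f,[(round(float(a-c0),1),int(n)) for a,n in zip(e,h) if n>8])
    L=[j[(abs(j[:,0]+44)<18)&(j[:,2]>57)&(j[:,2]<64)&(abs(j[:,1]-c0-d)<9)][:,1] for d in (30,-30)]
    print('lug edges',[np.percentile(l,[2,98]).round(1).tolist() for l in L],'arm/pad extents')
```

```text
w3.pkl [(9.5, 77), (11.0, 78), (12.5, 77), (14.0, 78), (15.5, 76), (17.0, 61), (18.5, 66), (20.0, 68), (21.5, 78), (23.0, 78), (24.5, 76), (26.0, 77), (27.5, 73), (29.0, 74), (30.5, 71), (32.0, 71), (33.5, 25), (47.0, 39), (48.5, 82), (50.0, 71), (51.5, 73), (53.0, 69), (54.5, 66)]
lug edges [[-121.8, -112.4], [-181.4, -172.0]] arm/pad extents
wm.pkl [(8.0, 12), (9.5, 74), (11.0, 54), (12.5, 56), (14.0, 74), (15.5, 73), (17.0, 70), (18.5, 53), (20.0, 62), (21.5, 74), (23.0, 72), (24.5, 60), (26.0, 64), (27.5, 64), (29.0, 70), (30.5, 67), (32.0, 62), (33.5, 28), (39.5, 78), (41.0, 64), (42.5, 68), (44.0, 62), (45.5, 68), (47.0, 28)]
lug edges [[21.8, 31.0], [-38.1, -28.7]] arm/pad extents
```

Pad compression is about 8.2 mm, inside the 1.5-10 mm window. The button is up (47.9 mm), the bracket is square and against the fence, and the arm is clear, so I'm handing in.

```bash
python3 -c "
from bench import robot
print(robot.close_job())"
```

```text
the job is handed in; nothing more can be done
None
```

The job is handed in, with no verdict shown: the bracket is tipped and nipped square against the fence, the carriage is locked with the button up, and the pad is in about 8.2 mm (a bit past half-way, limit 10); the bearing, torch, bolt and padlock were not touched.

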